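# Fit the keyed spindle into the blower pulley at the hearthside bench

## Task

Swing the chuck's black-knobbed lever clockwise until the three jaws grip the pulley's spigot tight, then lift the keyed spindle out of the pine stand by its square end and push it nose-down into the pulley, turning it until its key slips into the keyway. Keep pushing until its collar has pressed the sprung brass washer flat, and finish still gripping the square end and pressing the washer flat, so that the set screw can be nipped up. Leave the lunch tin, protractor and jam jar where they are.

Things in the scene. Friction and masses are not known exactly. Their poses are not given: they have to be found in the camera images.
- chuck_face (a point): Centre of the chuck's flat top face, 54 mm above the board; z up. The chuck (sleeve 86 mm across, on a 170 x 150 x 18 mm plywood base screwed to the board) is fixed. The pulley stands on this face; three jaws, their tops 19 mm above it, stand around the pulley's spigot.
- sleeve (a joint): Angle of the chuck's sleeve and lever, rad: 0 fully open, grows CLOCKWISE seen from above, stop at 1.8. Starts between 0 and 0.3. Friction takes 2 to 3 N at the knob. The jaws move in 2.5 mm per rad, meet the spigot at about 1.12 and grip it tight from about 1.35, getting gradually stiffer (under 10 N at the knob); pushed further it eases back to about 1.37 when let go, and stays there.
- lever_knob (a point): Middle of the lever's upright black knob, 105 mm from the chuck's axis, 76 mm above the board. Knob: vertical round grip, 22 mm across, 36 mm tall (56 to 92 mm above the board). It travels in a level circle about the chuck's axis, clockwise from above; point x axis points radially outward.
- jaw_a: One of the three steel jaws, 12 mm wide; slides radially. Its origin lies on the chuck's axis at the underside of the base while the chuck is fully open and moves with the jaw; x axis points outward.
- jaw_b: Second jaw, 120 degrees counter-clockwise of jaw_a.
- jaw_c: Third jaw, 120 degrees clockwise of jaw_a.
- bore_mouth (a point): On the pulley's axis at the mouth of its keyed bore, 62 mm above the pulley's underside, 116 mm above the board. z up along the bore; x points to the keyway (a red line on the pulley's rim marks it). Bore 19 mm across, blind, 42 mm deep below the mouth; keyway 10 mm wide, reaching 15 mm from the axis, full depth. The washer ring stands up to 8 mm above the mouth.
- washer (a joint): How far the sprung brass washer (43 mm outside, 34 mm inside) on the pulley's mouth is pressed down, m: 0 up (its top 8 mm above the mouth), 0.004 flat (top 4 mm above the mouth). Begins to move at 3 N, needs about 11 N to be flat, springs back when let go.
- spindle_grip (a point): Centre of the steel spindle's square upper end: 16 x 16 mm, 44 mm tall, faces across x and y, z up. Collar 40 mm across from 22 to 30 mm below this point, then the shaft; key on the +x side, marked by a red line on the collar. Washer flat: this point is 34 mm above bore_mouth; collar just on the washer: 38 mm; key resting on the hub face out of line: 59 mm.
- spindle_nose (a point): Tip of the spindle's nose, on its axis, 73 mm below spindle_grip; same axes. The shaft is 16 mm across, tapered to 11 mm over the last 6 mm. The brass key, 7 mm wide, stands out to 13 mm from the axis on the +x side, from 14 to 34 mm above the tip.
- stand_top (a point): Centre of the top of the fixed pine stand, 85 x 85 mm, 50 mm tall, with a 30 mm hole 46 mm deep in which the spindle stands, its collar resting on the top. z up.
- tin_center (a point): Centre of the loose aluminium lunch tin, 113 x 173 x 57 mm; to be left alone.
- protractor_mid (a point): Middle of the clear half-round protractor, 100 x 50 x 3 mm, loose on the board; to be left alone.
- jar_center (a point): Centre of the loose jam jar, 66 mm across, 95 mm tall; to be left alone.
- pulley: The loose aluminium pulley, 0.22 kg: origin at the centre of its underside, z up, x towards the keyway. Spigot 30 mm across, 20 mm tall at the bottom; grooved rim 68 mm across from 28 to 48 mm up; hub 49 mm across above, its rim 67 mm up, washer top 70 mm up.
- spindle: The loose spindle itself, 0.18 to 0.27 kg: origin at the tip of its nose, axes as spindle_grip.
There are look-alikes about, which are no part of the job. There is more than one size of the spindle; the job needs the largest.

How it is judged:
By the outcome, as a careful person would: the job done as asked, in the order asked, and still so for the second after the job is handed in, while the arm keeps its last pose, push and grip.
It also fails if it takes over 67 s, if anything falls off the work surface, if the arm or the gripper's body presses on something with over 40 N, if the wrist force passes 120 N, or if a joint passes its speed limit or range.

## Robot

A 7-joint arm with a two-finger parallel gripper is mounted at the origin on the work surface. World frame = base frame: x ahead of the robot, y to its left, z up, the work surface at z = 0. Lengths are in m, angles in rad, forces in N, time in s.
With the tool pointing down it reaches from about 0.425 to 1.025 m from the base axis. Payload 9.4 kg.
Tool frame: the origin (TCP) lies at the centre of the arm's flange, where the gripper is bolted on; the fingertips stand 173 mm ahead of it and the grasp point (between the pads) lies env.grip_depth ahead of it (env.grip_depth is the distance from the TCP to the grasp point, in m); x points along the fingers, z is the direction in which the jaws open and shut, and the axes are right-handed (so a half turn about x gives the same grasp; the last joint's range is limited). The gripper opens to 85 mm and grips with 20 to 120 N. Pads are 22 mm wide; open, the fingers measure 114 mm over their backs; the gripper's body (76 mm by 85 mm) begins 54 mm behind the grasp point. The pads swing forward as they close: fully open they stand 13 mm farther back than shut.
Start: joints at [1.097, 0.599, -0.003, 1.599, 0.002, 0.943, -0.08], TCP at [0.28, -0.669, 0.405] pointing down, gripper open.
Joint ranges: [-2.57, 2.57], [-0.35, 1.97], [-1.29, 1.29], [0.11, 2.56], [-1.05, 4.19], [0.11, 1.86], [-2.63, 2.63]. Speed limits (rad/s): [2.22, 2.22, 3.01, 3.01, 3.14, 3.14, 3.14].

## Interface

Orientations are given as [roll, pitch, yaw] about the fixed x, y, z axes, in that order (R = Rz(yaw) Ry(pitch) Rx(roll)).
In Python, from plant import env, imaging, job_done gives the robot as it stands.
- The arm moves only by the tool play_rows, never from a script. Its argument "targets" is text: rows parted by semicolons, each of 7 numbers parted by spaces: the shift along the world's x, y, z scaled (see below), then the turn, a rotation vector about the world's x, y, z scaled (see below), then the closure in counts, from 0 (fully open) to 255 (shut). A call has 1 to 8 rows; each row shifts and turns the commanded pose from where the row before left it; what a row does not reach is not made up. The controller multiplies each number of a shift by 0.4 m and each number of a turn by pi/4 rad. A row lasts 1/8 s, in which the tool goes at most 62.5 mm and 10.7 degrees, less where a joint would pass 70% of its speed; a pose out of reach is approached as far as the arm can. A call with a number of a shift or a turn outside -1 to 1 is refused whole. A call with a gripper value outside its range is refused whole. The fingers move at their own pace and stop on an object; "grip_force" is the grip in N (left out, the last holds). Time passes only in rows, so rows that do not move let the fingers close. It gives the time, the measured TCP pose, the force and the opening at its end, in the units of the state.
- env.read_state(): the state, without advancing time (a new reading comes with each control period).
- imaging.read_camera(name): name is "side" or "top" or "wrist"; returns the picture (384x512x3 uint8, red, green, blue); there is no depth.
- imaging.calibration(name): a dict with "camera_matrix" (3x3 intrinsics, pixels), "cam_to_world" (4x4, takes a point from camera to world coordinates); the wrist camera has in their place "T_tool_cam" (4x4, takes a point from camera to tool coordinates, whose origin is the TCP and whose axes are the tool frame's). Camera axes: x right, y up, looking along -z (the intrinsics and any distortion apply to the point x, -y, -z); pixel columns grow to the right and rows downward; lengths in m; the calibration is good to about 2 mm. A picture is of the moment at which its call begins: read the wrist's pose just before it. calibration takes no time and is no camera call.
- job_done(): hands the job in, once; it reports no verdict.
The state is a dict: "clock": time; "q": joint angles; "joint_velocities": joint speeds; "joint_torque": joint torques, N m; "position": TCP position; "tool_rot": TCP orientation; "force": force on the tool from outside, world axes, zero at the start; "moment": the same for the moment, N m; "opening": finger opening in m.
Only numpy, scipy, OpenCV 4.12 (cv2) and the standard library are available. Lean on these libraries where they do the work, as an engineer would, in place of code of your own. Each camera call takes 0.05 s, during which the arm holds its last target. There are 200 camera calls.

## Working session

There is one attempt and no reset: what is moved stays moved. The work goes in short steps, Python scripts to look and compute and a tool call to move; the robot and the scene stay as the last step left them, time stands still between calls to the robot, and variables do not carry over. Pictures are saved under pics/ and viewed, about 8 in all and at most 12, crops included, and the job is handed in when it is done.

Besides the shell and the picture viewer there is one more tool, called after ">>>" by a JSON object that holds its "fn" and its "kwargs", one argument or row to a line. play_rows: Moves the arm, as the interface text tells. Shifts and turns lie within -1 to 1; 1 stands for 0.4 m of shift or pi/4 rad of turn. Its arguments: {"type":"object","properties":{"targets":{"type":"string"},"grip_force":{"type":"number"}},"required":["targets"]}

```bash
ls; mkdir -p pics; python3 - <<'E'
from plant import env, imaging
import cv2
print(env.read_state(), env.grip_depth)
for n in ["top","side"]:
    im=imaging.read_camera(n); cv2.imwrite(f"pics/{n}0.png",im[:,:,::-1])
for n in ["top","side","wrist"]: print(n,imaging.calibration(n))
E
```

```text
pics
{'clock': 0.0, 'q': array([ 1.09729738,  0.60013355, -0.00255401,  1.60014422,  0.00179342,
        0.94289248, -0.07977916]), 'joint_velocities': array([ 0.00025917, -0.00011097,  0.00236949,  0.0002716 , -0.00147037,
        0.00135437, -0.00060077]), 'joint_torque': array([-5.84656846e-04, -7.76459527e+01,  1.56495363e+00, -2.58012021e+01,
        1.23298695e-02,  9.02849191e-03, -5.58659764e-06]), 'position': array([ 0.2801226 , -0.66847332,  0.40380537]), 'tool_rot': array([-3.05717976,  1.56922099,  2.05209255]), 'force': array([0.57423933, 0.69896303, 0.30125621]), 'moment': array([-0.0029436 , -0.00772485, -0.02119355]), 'opening': 0.0854314175236546} 0.1547
top {'camera_matrix': array([[362.82118613,   0.        , 259.77888417],
       [  0.        , 362.82118613, 190.19974773],
       [  0.        ,   0.        ,   1.        ]]), 'cam_to_world': array([[ 0.02590452,  0.99165364, -0.12630126,  0.49272076],
       [-0.99898375,  0.03034105,  0.03332996, -0.15488147],
       [ 0.03688389,  0.12530951,  0.99143185,  0.92918733],
       [ 0.        ,  0.        ,  0.       
[... 293 characters left out ...]
,  0.62749766, -0.76037178, -0.88979083],
       [ 0.02255377,  0.77351646,  0.63337478,  0.69032819],
       [ 0.        ,  0.        ,  0.        ,  1.        ]])}
wrist {'camera_matrix': array([[264.26707201,   0.        , 256.76726321],
       [  0.        , 264.26707201, 187.24494347],
       [  0.        ,   0.        ,   1.        ]]), 'T_tool_cam': array([[ 2.32774662e-04,  2.78000453e-01, -9.60580915e-01,
         3.07893716e-02],
       [ 5.26339309e-04,  9.60580774e-01,  2.78000539e-01,
         7.07919621e-02],
       [ 9.99999834e-01, -5.70302977e-04,  7.72762993e-05,
         4.82930490e-04],
       [ 0.00000000e+00,  0.00000000e+00,  0.00000000e+00,
         1.00000000e+00]])}
```

View pics/top0.png

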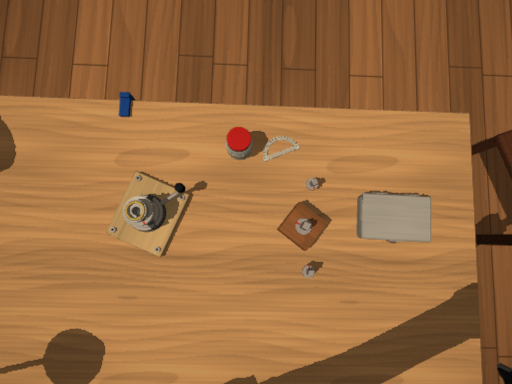

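View pics/side0.png

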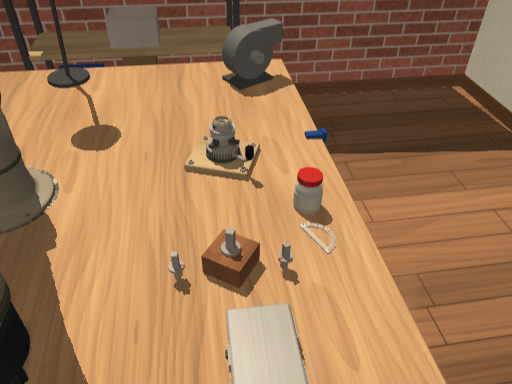

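The top view shows the chuck and pulley at (145,212), the knob at (180,188), and the stand with its spindle at (304,225). Smaller look-alikes stand at (314,183) and (309,271), the jar is at (238,142), and the tin is at (395,217). The side view agrees.

```bash
cat > h.py <<'E'
from plant import env, imaging
import numpy as np, cv2
from scipy.spatial.transform import Rotation as Rot
def tool():
    s=env.read_state(); T=np.eye(4); T[:3,:3]=Rot.from_euler('xyz',s['tool_rot']).as_matrix(); T[:3,3]=s['position']; return T
def cam(n,T=None):
    c=imaging.calibration(n); return c['camera_matrix'], (T@c['T_tool_cam'] if n=='wrist' else c['cam_to_world'])
def ray(n,u,v,T=None):
    K,M=cam(n,T); d=np.array([(u-K[0,2])/K[0,0],-(v-K[1,2])/K[1,1],-1.]); return M[:3,3],M[:3,:3]@d
def onz(n,u,v,z,T=None):
    o,d=ray(n,u,v,T); return o+d*(z-o[2])/d[2]
def proj(n,P,T=None):
    K,M=cam(n,T); p=np.linalg.inv(M)@np.append(P,1); return K[0,0]*p[0]/-p[2]+K[0,2], K[1,2]-K[1,1]*p[1]/-p[2]
def tri(*rays):
    A=np.zeros((3,3));b=np.zeros(3)
    for o,d in rays:
        d=d/np.linalg.norm(d);P=np.eye(3)-np.outer(d,d);A+=P;b+=P@o
    x=np.linalg.solve(A,b); return x,[np.linalg.norm((np.eye(3)-np.outer(d/np.linalg.norm(d),d/np.linalg.norm(d)))@(x-o)) for o,d in rays]
def snap(n,f):
    T=tool(); im=imaging.read_camera(n)[:,:,::-1].copy(); cv2.imwrite(f'pics/{f}.png',im); np.save(f'pics/{f}.npy',T); return im,T
E
python3 - <<'E'
from h import *
np.set_printoptions(precision=4,suppress=True)
for nm,u,v,z in [('washer',138,211,.124),('knob',180,188,.092),('spindletop',307,223,.124),('standc',304,225,.05),('jar',238,140,.095),('sp2',314,183,.04),('sp3',309,271,.04)]: print(nm,onz('top',u,v,z))
print(onz('side',221,121,.124),onz('side',249,147,.092),onz('side',231,232,.124))
print(tool())
E
```

```text
washer [0.5411 0.0842 0.124 ]
knob [0.5989 0.0015 0.092 ]
spindletop [ 0.525  -0.2889  0.124 ]
standc [ 0.5229 -0.2939  0.05  ]
jar [ 0.7165 -0.1285  0.095 ]
sp2 [ 0.6282 -0.3195  0.04  ]
sp3 [ 0.4129 -0.3088  0.04  ]
[0.5413 0.0794 0.124 ] [0.6012 0.0007 0.092 ] [ 0.5201 -0.3188  0.124 ]
[[-0.0006  0.9223  0.3865  0.2802]
 [ 0.0012  0.3865 -0.9223 -0.6685]
 [-1.     -0.0001 -0.0014  0.4039]
 [ 0.      0.      0.      1.    ]]
```

>>> {"fn": "play_rows", "kwargs": {
  "targets": ".0625 .106 -.01 0 0 .229 0;.0625 .106 -.01 0 0 .229 0;.0625 .106 -.01 0 0 .229 0;.0625 .106 -.01 0 0 .229 0;.0625 .106 -.01 0 0 .229 0;.0625 .106 -.01 0 0 .229 0;.0625 .106 -.01 0 0 .229 0;.0625 .106 -.01 0 0 .229 0"
}}

```text
clock: 1.1
position: [0.4807, -0.3281, 0.3724]
tool_rot: [2.827, 1.571, 3.097]
force: [0.6, -0.9, 0.1]
opening: 0.0856
```

```bash
python3 - <<'E'
from h import *
snap('wrist','w1'); print(tool())
E
```

```text
[[ 0.00218361 -0.28261923  0.95922969  0.4841836 ]
 [ 0.00371965  0.95922764  0.28261016 -0.32172516]
 [-0.9999907   0.00295089  0.00314583  0.37233163]
 [ 0.          0.          0.          1.        ]]
```

>>> {"fn": "play_rows", "kwargs": {
  "targets": ".0375 .104 0 0 0 .229 0;.0375 .104 0 0 0 .229 0;.0375 .104 0 0 0 0 0;.0375 .104 0 0 0 0 0;.0375 .104 0 0 0 0 0;.0375 .104 0 0 0 0 0;.0375 .104 0 0 0 0 0;.0375 .104 0 0 0 0 0"
}}

```text
clock: 2.15
position: [0.6005, 0.0044, 0.3724]
tool_rot: [2.978, 1.57, -2.682]
force: [0.5, 0.4, -0.8]
opening: 0.0855
```

>>> {"fn": "play_rows", "kwargs": {
  "targets": "0 0 0 0 0 0 0;0 0 0 0 0 0 0"
}}

```text
clock: 2.4
position: [0.6, 0.0028, 0.3723]
tool_rot: [3.111, 1.57, -2.548]
force: [0.1, 0.7, -0.6]
opening: 0.085
```

```bash
python3 - <<'E'
from h import *
im,T=snap('wrist','w2'); print(T)
for f in ['w1']: 
    a=cv2.imread('pics/w1.png'); cv2.imwrite('pics/w12.png',np.vstack([cv2.resize(a,(400,300)),cv2.resize(im,(400,300))]))
E
```

```text
[[-1.01533986e-03 -5.84539344e-01  8.11364730e-01  5.99964161e-01]
 [-6.85082567e-04  8.11365364e-01  5.84538944e-01  2.80551016e-03]
 [-9.99999250e-01  3.76538589e-05 -1.22426931e-03  3.72262511e-01]
 [ 0.00000000e+00  0.00000000e+00  0.00000000e+00  1.00000000e+00]]
```

View pics/w12.png

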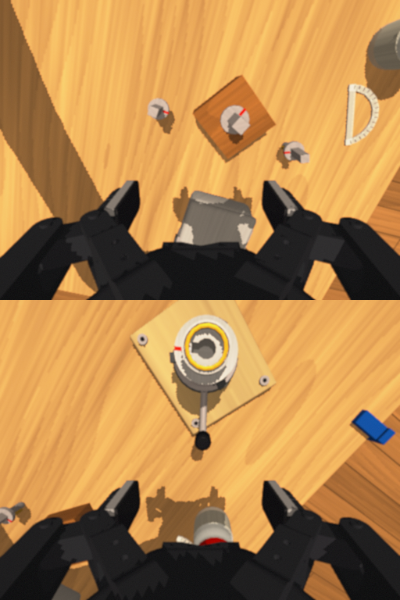

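Upper picture (w1): the stand with its spindle at about (235,122) and a red key mark at (245,113). Lower picture (w2): the brass washer at (207,345), the red keyway mark at (178,348), and the knob at (203,440). I'll now measure these points.

```bash
python3 - <<'E'
from h import *
np.set_printoptions(precision=4,suppress=True)
T1=np.load('pics/w1.npy');T2=np.load('pics/w2.npy')
a=cv2.imread('pics/w1.png');b=cv2.imread('pics/w2.png')
def blobs(m):
    n,l,s,c=cv2.connectedComponentsWithStats(m.astype(np.uint8)); return [(s[i,4],c[i].round(1),s[i,:4]) for i in range(1,n) if s[i,4]>6],l
def red(i): h=cv2.cvtColor(i,cv2.COLOR_BGR2HSV); return ((h[...,0]<6)|(h[...,0]>174))&(h[...,1]>170)&(h[...,2]>120)
h=cv2.cvtColor(b,cv2.COLOR_BGR2HSV)
br=(h[...,0]>18)&(h[...,0]<32)&(h[...,1]>170)&(h[...,2]>100); br[150:]=0;br[:,:200]=0;br[:,330:]=0
bl,l=blobs(br);print('brass',bl)
i=1+np.argmax([x[0] for x in bl]); cnt=np.argwhere(br)[:,::-1]
hull=cv2.convexHull(cnt.astype(np.int32)); e=cv2.fitEllipse(hull); print(e, onz('wrist',*e[0],.124,T2))
bx=np.argwhere(br[:, :])
print('red b',[x for x in blobs(red(b))[0] if x[1][1]<150]); 
print('red a',[x for x in blobs(red(a))[0]])
bk=(h[...,2]<45); bk[:150]=0;bk[220:]=0;bk[:,:230]=0;bk[:,300:]=0
for x in blobs(bk)[0]: print('knob',x)
A=a[80:220,230:370]; B=b[0:220,180:340]
cv2.imwrite('pics/crop1.png',np.hstack([cv2.resize(A,(400,400),interpolation=cv2.INTER_CUBIC),cv2.resize(B,(291,400),interpolation=cv2.INTER_CUBIC)]))
E
```

```text
brass [(np.int32(751), array([264.5,  57.1]), array([237,  30,  55,  60], dtype=int32))]
((263.98260498046875, 59.261165618896484), (54.7220573425293, 59.97386932373047), 4.126560211181641) [0.5415 0.0929 0.124 ]
red b [(np.int32(25), array([226.9,  61.8]), array([224,  60,   8,   4], dtype=int32))]
red a [(np.int32(24), array([309.9, 143.2]), array([307, 139,   7,   9], dtype=int32)), (np.int32(13), array([212.1, 143.5]), array([209, 142,   7,   4], dtype=int32)), (np.int32(7), array([366., 195.]), array([363, 195,   7,   1], dtype=int32))]
knob (np.int32(333), array([259.1, 179.7]), array([251, 169,  18,  23], dtype=int32))
```

View pics/crop1.png

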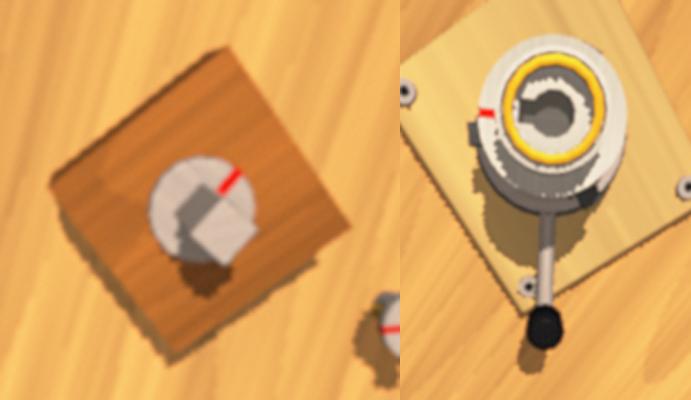

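```bash
python3 - <<'E'
from h import *
np.set_printoptions(precision=4,suppress=True)
T1=np.load('pics/w1.npy');T2=np.load('pics/w2.npy')
for n,(u,v) in {'top':(138,211),'side':(222,122)}.items():
    i=cv2.imread(f'pics/{n}0.png');h=cv2.cvtColor(i,cv2.COLOR_BGR2HSV)
    m=(h[...,0]>20)&(h[...,0]<34)&(h[...,1]>120)&(h[...,2]>100)
    M=np.zeros_like(m);M[v-12:v+12,u-15:u+15]=m[v-12:v+12,u-15:u+15]
    p=np.argwhere(M)[:,::-1]; e=(p.min(0)+p.max(0))/2; print(n,len(p),p.min(0),p.max(0),onz(n,*e,.122))
    cv2.imwrite(f'pics/z_{n}.png',cv2.resize(i[v-40:v+40,u-30:u+70],(400,320),interpolation=cv2.INTER_CUBIC))
w=onz('wrist',264,59.3,.124,T2)
k=onz('wrist',259.5,175,.092,T2); print('knob',k,'r',np.linalg.norm(k[:2]-w[:2]),np.degrees(np.arctan2(*(k-w)[1::-1])))
for nm,u,v,z in [('mark',226.9,61.8,.102),('markhub',226.9,61.8,.121),('keyway',249.8,60.5,.116)]:
    p=onz('wrist',u,v,z,T2); d=p-w; print(nm,p,np.hypot(*d[:2]),np.degrees(np.arctan2(d[1],d[0])))
c=onz('wrist',301,153.5,.058,T1); s=onz('wrist',308.8,160.5,.102,T1); r=onz('wrist',309.9,143.2,.058,T1)
print('collar',c,'sq',s,'mark',r,np.hypot(*(r-c)[:2]),np.degrees(np.arctan2(*(r-c)[1::-1])),np.degrees(np.arctan2(*(r-s)[1::-1])))
cv2.imwrite('pics/z.png',np.hstack([cv2.imread('pics/z_top.png'),cv2.imread('pics/z_side.png')]))
print(proj('top',w),proj('side',w),proj('top',k),proj('side',k))
E
```

```text
top 35 [125 201] [142 219] [0.5431 0.0948 0.122 ]Traceback (most recent call last):
  File "<stdin>", line 8, in <module>
    return umr_minimum(a, axis, None, out, keepdims, initial, where)
ValueError: zero-size array to reduction operation minimum which has no identity
```

```bash
python3 - <<'E'
from h import *
np.set_printoptions(precision=4,suppress=True)
T1=np.load('pics/w1.npy');T2=np.load('pics/w2.npy')
w=onz('wrist',264,59.3,.124,T2)
k=onz('wrist',259.5,175,.092,T2); print('knob',k,'r',np.linalg.norm(k[:2]-w[:2]),np.degrees(np.arctan2(*(k-w)[1::-1])))
for nm,u,v,z in [('mark',226.9,61.8,.102),('markhub',226.9,61.8,.121),('keyway',249.8,60.5,.116)]:
    p=onz('wrist',u,v,z,T2); d=p-w; print(nm,p,np.hypot(*d[:2]),np.degrees(np.arctan2(d[1],d[0])))
c=onz('wrist',301,153.5,.058,T1); s=onz('wrist',308.8,160.5,.102,T1); r=onz('wrist',309.9,143.2,.058,T1)
print('collar',c,'sq',s,'mark',r,np.hypot(*(r-c)[:2]),np.degrees(np.arctan2(*(r-c)[1::-1])),np.degrees(np.arctan2(*(r-s)[1::-1])))
i=cv2.imread('pics/top0.png')[170:250,110:210];j=cv2.imread('pics/side0.png')[100:180,190:270]
cv2.imwrite('pics/z.png',np.hstack([cv2.resize(i,(400,320),interpolation=cv2.INTER_CUBIC),cv2.resize(j,(320,320),interpolation=cv2.INTER_CUBIC)]))
print(proj('top',w),proj('side',w),proj('top',k),proj('side',k))
E
```

```text
knob [0.5959 0.0126 0.092 ] r 0.09701792187231917 -55.86477665273662
mark [0.5159 0.0767 0.102 ] 0.030292830265277584 -147.7447131761136
markhub [0.5193 0.0754 0.121 ] 0.028275051338289007 -141.71572317979496
keyway [0.5324 0.087  0.116 ] 0.010890186667910381 -146.91039434575546
collar [ 0.5198 -0.2903  0.058 ] sq [ 0.5197 -0.2899  0.102 ] mark [ 0.5255 -0.2773  0.058 ] 0.014213496909786235 66.38263753736126 65.50613752864872
(np.float64(134.02406280546435), np.float64(210.718575958178)) (np.float64(220.5638915006784), np.float64(118.30653723526744)) (np.float64(175.07704541084263), np.float64(189.11087238399327)) (np.float64(246.18750452335806), np.float64(144.51202030242146))
```

View pics/z.png

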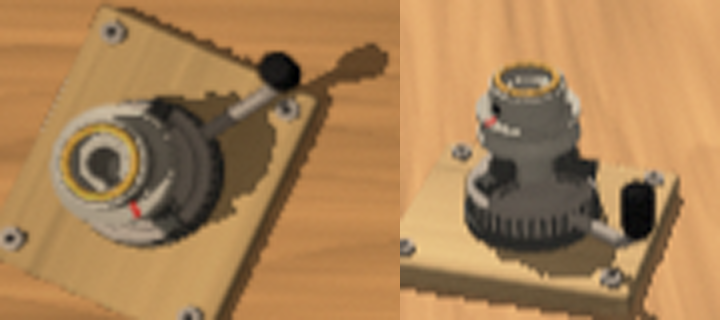

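```bash
python3 - <<'E'
from h import *
np.set_printoptions(precision=4,suppress=True)
T2=np.load('pics/w2.npy')
k=onz('wrist',260,180,.078,T2);k2=onz('wrist',260,182,.092,T2);kt=onz('top',180,187.5,.085);ks=onz('side',(637-400)/4+190,100+210/4,.076)
print(k,k2,kt,ks)
wt=onz('top',135.2,210.7,.124);ws=onz('side',222,120,.124);w=onz('wrist',264,59.3,.124,T2);print(w,wt,ws)
print(tri(ray('wrist',264,59.3,T2),ray('top',135.2,210.7),ray('side',222,120)))
for ww in (w,wt,ws): d=k-ww; print(np.hypot(*d[:2]),np.degrees(np.arctan2(d[1],d[0])))
E
```

```text
[0.6015 0.006  0.078 ] [0.6004 0.0072 0.092 ] [0.6009 0.0028 0.085 ] [0.6018 0.0002 0.076 ]
[0.5415 0.0929 0.124 ] [0.5416 0.0903 0.124 ] [0.5442 0.084  0.124 ]
(array([0.5427, 0.0927, 0.119 ]), [np.float64(0.0018257525127477032), np.float64(0.0010829833808285538), np.float64(0.0022984694527196006)])
0.105643059236082 -55.36879396842515
0.10349247828953827 -54.61935357827807
0.09677031890793722 -53.71470521130504
```

>>> {"fn": "play_rows", "kwargs": {
  "targets": ".002 .003 -.068 0 0 0 0;0 0 -.068 0 0 0 0;0 0 -.068 0 0 0 0;0 0 -.068 0 0 0 0;0 0 -.068 0 0 0 100;0 0 0 0 0 0 255;0 0 0 0 0 0 255;0 0 0 0 0 0 255",
  "grip_force": 30
}}

```text
clock: 3.45
position: [0.6013, 0.0041, 0.238]
tool_rot: [-0.742, 1.569, -0.118]
force: [0.2, -0.6, 1.0]
opening: 0.0209
```

>>> {"fn": "play_rows", "kwargs": {
  "targets": "0 0 0 0 0 0 255;0 0 0 0 0 0 255"
}}

```text
clock: 3.7
position: [0.6014, 0.0042, 0.2379]
tool_rot: [-0.956, 1.569, -0.332]
force: [-1.0, -1.0, 6.8]
opening: 0.0211
```

```bash
python3 - <<'E'
from h import *
np.set_printoptions(precision=4,suppress=True)
s=env.read_state();print(s['clock'],s['position'],s['force'],s['moment'],s['opening'])
C=np.array([.542,.090]);p=s['position'][:2];d=p-C;r=np.hypot(*d);a=np.arctan2(d[1],d[0]);print(r,np.degrees(a))
# rows: 0.1 rad each cw
last=p
for i in range(1,17):
    b=a-.1*i;q=C+.1045*np.array([np.cos(b),np.sin(b)]);print(i,((q-last)/.4).round(4));last=q
E
```

```text
3.7 [0.6014 0.0042 0.2379] [-1.0288 -0.9956  6.8276] [-0.3629  0.1471 -0.0158] 0.021065951530528582
0.1043687158227973 -55.33744846419207
1 [-0.022 -0.014]
2 [-0.0235 -0.0115]
3 [-0.0245 -0.0091]
4 [-0.0253 -0.0066]
5 [-0.0258 -0.004 ]
6 [-0.0261 -0.0014]
7 [-0.0261  0.0012]
8 [-0.0258  0.0038]
9 [-0.0253  0.0063]
10 [-0.0246  0.0088]
11 [-0.0236  0.0112]
12 [-0.0223  0.0135]
13 [-0.0209  0.0157]
14 [-0.0192  0.0177]
15 [-0.0173  0.0195]
16 [-0.0153  0.0212]
```

>>> {"fn": "play_rows", "kwargs": {
  "targets": "-.022 -.014 .005 0 0 -.127 255;-.0235 -.0115 0 0 0 -.127 255;-.0245 -.009 0 0 0 -.127 255;-.0253 -.0066 0 0 0 -.127 255;-.0258 -.004 0 0 0 -.127 255;-.0261 -.0014 0 0 0 -.127 255"
}}

```text
clock: 4.45
position: [0.5416, -0.0142, 0.2382]
tool_rot: [2.813, 1.57, 2.836]
force: [1.0, 1.1, -14.7]
opening: 0.021
```

>>> {"fn": "play_rows", "kwargs": {
  "targets": "-.0261 .0012 0 0 0 -.127 255;-.0258 .0038 0 0 0 -.127 255;-.0253 .0063 0 0 0 -.127 255;-.0246 .0088 0 0 0 -.127 255;-.0236 .0112 0 0 0 -.127 255"
}}

```text
clock: 5.08
position: [0.4912, -0.0014, 0.2381]
tool_rot: [-2.709, 1.569, 3.099]
force: [0.5, 1.7, -16.3]
opening: 0.0203
```

>>> {"fn": "play_rows", "kwargs": {
  "targets": "0 0 0 0 0 0 255;0 0 0 0 0 0 255"
}}

```text
clock: 5.32
position: [0.4914, -0.0014, 0.2382]
tool_rot: [-2.662, 1.568, -3.132]
force: [-2.4, 2.1, -16.7]
opening: 0.0206
```

```bash
cat > st.py <<'E'
from h import *
np.set_printoptions(precision=4,suppress=True)
s=env.read_state();print(s['clock'],s['position'],s['force'],s['moment'],s['opening'],s['q'])
C=np.array([.542,.090]);d=s['position'][:2]-C;a=np.arctan2(d[1],d[0]);print('r',np.hypot(*d),'swing',np.radians(-55.34)-a,'tangF cw',s['force'][:2]@[np.sin(a),-np.cos(a)],'radF',s['force'][:2]@[np.cos(a),np.sin(a)])
print('zyaw',np.degrees(np.arctan2(tool()[1,2],tool()[0,2])),tool()[:3,0])
E
python3 st.py
```

```text
5.325 [ 0.4914 -0.0014  0.2382] [ -2.3651   2.0949 -16.6978] [0.3177 0.4688 0.1238] 0.02062161938132151 [-0.0625  0.6022 -0.0716  2.2566  0.1418  0.289  -0.7274]
r 0.10444006666507578 swing 1.1101794104924452 tangF cw 3.083552939037159 radF -0.6884349485167178
zyaw -26.917854928545143 [-0.0023 -0.     -1.    ]
```

>>> {"fn": "play_rows", "kwargs": {
  "targets": "-.0223 .0135 -.0036 0 0 -.127 255;-.0209 .0157 0 0 0 -.127 255;0 0 0 0 0 0 255"
}}

```text
clock: 5.7
position: [0.4747, 0.0098, 0.2379]
tool_rot: [-0.252, 1.57, -0.923]
force: [-3.5, -2.7, 4.1]
opening: 0.0207
```

```bash
python3 st.py
```

```text
5.7 [0.4747 0.0098 0.2379] [-3.5039 -2.7266  4.1435] [-0.5651  0.7282  0.0699] 0.0206803543304112 [-0.125   0.5936 -0.022   2.297   0.0518  0.2511 -0.8639]
r 0.10473583748182712 swing 1.3031942736035262 tangF cw 0.9309443337452834 radF 4.341079718820775
zyaw -38.41839076087889 [ 0.0004 -0.0005 -1.    ]
```

>>> {"fn": "play_rows", "kwargs": {
  "targets": "-.0192 .0177 0 0 0 -.127 255"
}}

```text
clock: 5.82
position: [0.4677, 0.0158, 0.2379]
tool_rot: [0.166, 1.569, -0.606]
force: [-3.1, -4.1, 5.3]
opening: 0.0203
```

```bash
python3 st.py
```

```text
5.825 [0.4677 0.0158 0.2379] [-3.0591 -4.0777  5.2864] [-0.8781  0.4807  0.3582] 0.020326423076386557 [-0.1557  0.5905  0.0002  2.3135  0.0039  0.2365 -0.9312]
r 0.10500258662123228 swing 1.391495787965847 tangF cw -0.7261358765778647 radF 5.045588920581189
zyaw -44.22231492641297 [ 0.0012 -0.0008 -1.    ]
```

>>> {"fn": "play_rows", "kwargs": {
  "targets": "-.0173 .0195 0 0 0 -.127 255"
}}

```text
clock: 5.95
position: [0.4603, 0.0238, 0.2379]
tool_rot: [-0.16, 1.57, -1.033]
force: [-3.1, -6.3, 4.4]
opening: 0.0208
```

```bash
python3 st.py
```

```text
5.95 [0.4603 0.0238 0.2379] [-3.1427 -6.2703  4.4442] [-1.1713  0.5807  0.3102] 0.02081905783095512 [-0.1896  0.5877  0.0205  2.3297 -0.047   0.2242 -0.9994]
r 0.10516964063366893 swing 1.4947418825398573 tangF cw -2.8932277227432306 radF 6.389205410526978
zyaw -50.004385519198806 [ 0.0005 -0.0009 -1.    ]
```

>>> {"fn": "play_rows", "kwargs": {
  "targets": "-.0153 .0212 0 0 0 -.127 255"
}}

```text
clock: 6.08
position: [0.4541, 0.0321, 0.2379]
tool_rot: [-0.226, 1.57, -1.199]
force: [-2.9, -8.7, 4.8]
opening: 0.0207
```

```bash
python3 st.py
```

```text
6.075 [0.4541 0.0321 0.2379] [-2.8845 -8.7476  4.7528] [-1.707   0.5597  0.2059] 0.020683298144924988 [-0.2237  0.5857  0.04    2.3431 -0.0989  0.2139 -1.067 ]
r 0.10527523869881128 swing 1.5930018336494391 tangF cw -5.716611975118305 radF 7.222279943710047
zyaw -55.763997000651756 [ 0.0004 -0.0011 -1.    ]
```

>>> {"fn": "play_rows", "kwargs": {
  "targets": "0 0 0 0 0 0 150;0 0 0 0 0 0 60;0 0 0 0 0 0 0;0 0 0 0 0 0 0;0 0 0 0 0 0 0;0 0 .1 0 0 0 0;0 0 .13 0 0 0 0;0 0 .13 0 0 0 0"
}}

```text
clock: 7.08
position: [0.4537, 0.0335, 0.3827]
tool_rot: [-1.945, 1.57, -2.916]
force: [0.8, 0.6, -0.9]
opening: 0.0854
```

```bash
python3 - <<'E'
from h import *
im,T=snap('wrist','w3');snap('top','t3');print(T)
E
```

```text
[[-8.18810143e-04  8.25401498e-01  5.64545567e-01  4.53665800e-01]
 [-1.88128128e-04  5.64545619e-01 -8.25401847e-01  3.34838457e-02]
 [-9.99999647e-01 -7.82054305e-04 -3.06974440e-04  3.82667712e-01]
 [ 0.00000000e+00  0.00000000e+00  0.00000000e+00  1.00000000e+00]]
```

>>> {"fn": "play_rows", "kwargs": {
  "targets": ".0275 -.134 0 0 0 -.215 0;.0275 -.134 0 0 0 -.215 0;.0275 -.134 0 0 0 -.215 0;.0275 -.134 0 0 0 -.215 0;.0275 -.134 0 0 0 -.215 0;.0275 -.134 -.05 0 0 -.215 0;0 0 -.05 0 0 0 0;0 0 0 0 0 0 0"
}}

```text
clock: 8.18
position: [0.5193, -0.288, 0.3391]
tool_rot: [-1.519, 1.566, 2.779]
force: [-1.0, -0.6, 0.6]
opening: 0.0857
```

```bash
python3 - <<'E'
from h import *
im,T=snap('wrist','w4');print(T)
a=cv2.imread('pics/w3.png')
for n,T,P in [('w3',np.load('pics/w3.npy'),[.5415,.0915,.12]),('w4',T,[.52,-.29,.06])]: print(n,proj('wrist',P,T))
cv2.imwrite('pics/w34.png',np.hstack([cv2.resize(a,(400,300)),cv2.resize(im,(400,300))]))
E
```

```text
[[-4.09861260e-03  9.15483202e-01 -4.02335318e-01  5.19320531e-01]
 [ 1.55540831e-03 -4.02332374e-01 -9.15492349e-01 -2.88019712e-01]
 [-9.99990391e-01 -4.37804417e-03  2.25054358e-04  3.39110770e-01]
 [ 0.00000000e+00  0.00000000e+00  0.00000000e+00  1.00000000e+00]]
w3 (np.float64(258.8120344794072), np.float64(66.32971760903203))
w4 (np.float64(258.0956413922565), np.float64(183.82358701664126))
```

View pics/w34.png

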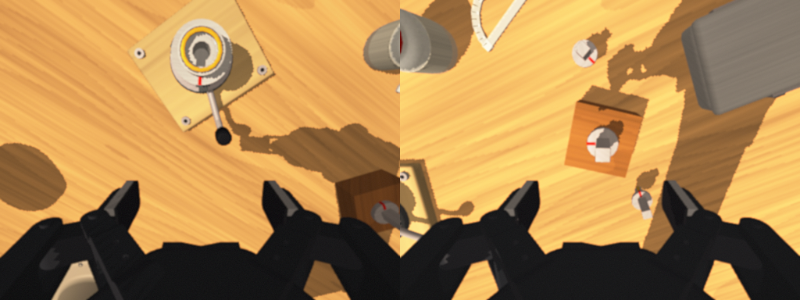

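The left frame (w3) shows the knob swung to about (222,136) and the pulley upright with its red mark at (200,82). The right frame (w4) shows the spindle centred at about (602,143) in the stand.

```bash
python3 - <<'E'
from h import *
T3=np.load('pics/w3.npy');a=cv2.imread('pics/w3.png');b=cv2.imread('pics/w4.png')
h=cv2.cvtColor(a,cv2.COLOR_BGR2HSV)
br=(h[...,0]>18)&(h[...,0]<32)&(h[...,1]>170)&(h[...,2]>100); br[105:]=0;br[:,:222]=0;br[:,295:]=0
print(cv2.fitEllipse(cv2.convexHull(np.argwhere(br)[:,::-1].astype(np.int32))))
def red(i,x0,x1,y0,y1):
    h=cv2.cvtColor(i,cv2.COLOR_BGR2HSV); m=((h[...,0]<6)|(h[...,0]>174))&(h[...,1]>150)&(h[...,2]>110); p=np.argwhere(m[y0:y1,x0:x1])[:,::-1]+[x0,y0]; print('red',len(p),p.mean(0),p.min(0),p.max(0))
red(a,210,310,40,150);red(b,238,300,160,210)
A=a[15:195,205:325];B=b[150:220,225:295]
cv2.imwrite('pics/c2.png',np.hstack([cv2.resize(A,(360,540),interpolation=cv2.INTER_CUBIC),cv2.resize(B,(420,420),interpolation=cv2.INTER_CUBIC)[:540] if 0 else cv2.copyMakeBorder(cv2.resize(B,(420,420),interpolation=cv2.INTER_CUBIC),0,120,0,0,cv2.BORDER_CONSTANT)]))
E
```

```text
((257.289306640625, 62.7271614074707), (52.009986877441406, 56.69215774536133), 0.5007548928260803)
red 35 [255.45714286 102.97142857] [254  98] [257 108]
red 22 [244.04545455 183.36363636] [239 182] [249 184]
```

View pics/c2.png

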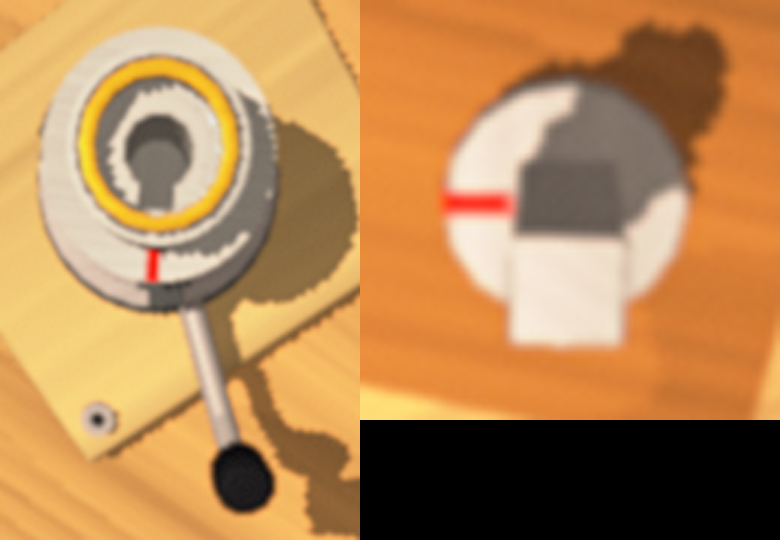

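```bash
python3 - <<'E'
from h import *
np.set_printoptions(precision=4,suppress=True)
T3=np.load('pics/w3.npy');T4=np.load('pics/w4.npy')
ang=lambda d:np.degrees(np.arctan2(d[1],d[0]))
w=onz('wrist',257.3,62.7,.124,T3);bb=onz('wrist',205+157/3,15+150/3,.1,T3)
m=onz('wrist',255.5,103,.102,T3);kw=onz('wrist',205+155/3,15+196/3,.116,T3);k=onz('wrist',286,174.5,.08,T3)
print('washer',w,'mark',m,np.hypot(*(m-w)[:2]),ang(m-w),'kw',kw,ang(kw-w),'knob',k,np.hypot(*(k-w)[:2]),ang(k-w))
c=onz('wrist',259.5,182.2,.058,T4);s=onz('wrist',259.5,198.5,.102,T4);r0=onz('wrist',239,183.7,.058,T4);r1=onz('wrist',249,183.7,.058,T4)
print('collar',c,'sq',s,'red',ang(r0-r1),np.hypot(*(r0-c)[:2]),ang(r0-c),'toolz',ang(T4[:3,2]), 'grip',(T4@[.1547,0,0,1])[:3])
e0=onz('wrist',225+155/6,150+235/6,.102,T4);e1=onz('wrist',225+265/6,150+237/6,.102,T4);print('edge',ang(e0-e1),np.hypot(*(e0-e1)[:2]))
E
```

```text
washer [0.5425 0.0937 0.124 ] mark [0.5171 0.0782 0.102 ] 0.029800393659463593 -148.62701103175024 kw [0.5322 0.0872 0.116 ] -147.99436154408951 knob [0.4762 0.0114 0.08  ] 0.10564537146020615 -128.85681316037562
collar [ 0.5204 -0.2917  0.058 ] sq [ 0.5189 -0.2906  0.102 ] red 66.30588441634657 0.020190858486048 70.64435980893151 toolz -113.724252502058 grip [ 0.5187 -0.2878  0.1844]
edge 65.21761568860742 0.014936663381248286
```

>>> {"fn": "play_rows", "kwargs": {
  "targets": ".002 -.0075 -.062 0 0 0 0;0 0 -.062 0 0 0 0;0 0 -.062 0 0 0 0;0 0 -.0615 0 0 0 0;0 0 0 0 0 0 120;0 0 0 0 0 0 200;0 0 0 0 0 0 255;0 0 0 0 0 0 255",
  "grip_force": 80
}}

```text
clock: 9.22
position: [0.521, -0.2911, 0.2434]
tool_rot: [1.719, 1.569, -0.266]
force: [-1.2, 1.5, 5.3]
opening: 0.0146
```

>>> {"fn": "play_rows", "kwargs": {
  "targets": "0 0 0 0 0 0 255;0 0 0 0 0 0 255"
}}

```text
clock: 9.48
position: [0.521, -0.2912, 0.2434]
tool_rot: [1.793, 1.569, -0.191]
force: [-0.5, 1.8, 6.6]
opening: 0.0151
```

```bash
python3 st.py
```

```text
9.475 [ 0.521  -0.2912  0.2434] [-0.519   1.8445  6.5956] [0.2452 0.1655 0.0296] 0.015059274062831036 [ 0.2294  0.6837  0.2802  2.0325 -0.393   0.4748 -1.1825]
r 0.3817373524231752 swing 0.6599443856510583 tangF cw 0.6196288980960193 radF -1.8131642493494375
zyaw -113.69695814807706 [ 0.0015 -0.0003 -1.    ]
```

>>> {"fn": "play_rows", "kwargs": {
  "targets": "0 0 .08 0 0 0 255;0 0 .1 0 0 0 255;0 0 .1 0 0 0 255;0 0 .115 0 0 0 255;0 0 0 0 0 0 255"
}}

```text
clock: 10.1
position: [0.521, -0.2917, 0.4038]
tool_rot: [1.616, 1.565, -0.369]
force: [0.2, 0.1, -2.9]
opening: 0.0148
```

```bash
python3 st.py; python3 - <<'E'
from h import *
snap('wrist','w5');snap('side','s5')
E
```

```text
10.1 [ 0.521  -0.2917  0.4038] [ 0.1935  0.1087 -2.8758] [ 0.0266 -0.038  -0.0159] 0.014769442777074534 [ 0.119   0.4728  0.4308  1.9227 -0.2705  0.7961 -1.2869]
r 0.3822529129976132 swing 0.6598322979431435 tangF cw -0.18725880023927322 radF -0.11917983250549696
zyaw -113.713871593996 [ 0.0058 -0.0022 -1.    ]
```

>>> {"fn": "play_rows", "kwargs": {
  "targets": ".0036 .064 0 0 0 .2159 255;.0036 .064 0 0 0 .2159 255;.0036 .064 0 0 0 .2159 255;.0036 .064 0 0 0 .2159 255;.0036 .064 0 0 0 .2159 255;.0036 .064 0 0 0 .2159 255;.0036 .064 0 0 0 .2159 255;.0036 .064 0 0 0 .2159 255"
}}

```text
clock: 11.2
position: [0.5318, -0.0853, 0.3986]
tool_rot: [-2.705, 1.568, 2.956]
force: [0.1, -0.1, -1.4]
opening: 0.0146
```

>>> {"fn": "play_rows", "kwargs": {
  "targets": ".0036 .064 0 0 0 .2159 255;.0036 .064 0 0 0 .2159 255;.0036 .064 0 0 0 .2159 255;.0036 .064 0 0 0 .2159 255;.0036 .064 0 0 0 .2159 255;.0036 .064 0 0 0 .2159 255;.0036 .064 0 0 0 .2159 255;0 0 0 0 0 0 255"
}}

```text
clock: 12.2
position: [0.5419, 0.0947, 0.3987]
tool_rot: [2.155, 1.568, 2.718]
force: [-0.1, -0.5, -2.3]
opening: 0.0149
```

>>> {"fn": "play_rows", "kwargs": {
  "targets": "0 0 0 0 0 0 255;0 0 0 0 0 0 255"
}}

```text
clock: 12.45
position: [0.5423, 0.0919, 0.3997]
tool_rot: [3.134, 1.57, -2.593]
force: [0.1, 0.1, -1.6]
opening: 0.0146
```

```bash
python3 st.py; python3 - <<'E'
from h import *
a,T=snap('wrist','w6');b,_=snap('side','s6');c,_=snap('top','t6')
K=[.542,.093,.116]
print(proj('side',K),proj('top',K),proj('wrist',K,T))
u,v=map(int,proj('side',K))
cv2.imwrite('pics/v6.png',np.hstack([cv2.resize(a,(400,300)),cv2.resize(b[v-70:v+50,u-80:u+80],(400,300),interpolation=cv2.INTER_CUBIC)]))
E
```

```text
12.45 [0.5423 0.0919 0.3997] [ 0.15    0.0601 -1.5588] [ 0.0094 -0.0077 -0.0108] 0.014589833731932936 [-0.0535  0.4111 -0.2979  1.994   0.1712  0.7612  0.1041]
r 0.0019119727996083392 swing -2.404672954433398 tangF cw 0.14076674222671726 radF 0.07927448491791948
zyaw 31.889569132433127 [-0.001  -0.0006 -1.    ]
(np.float64(220.87255931267052), np.float64(121.01777007836968)) (np.float64(135.1001723958707), np.float64(210.7329360328237)) (np.float64(257.3178625847584), np.float64(183.25284179934647))
```

View pics/v6.png

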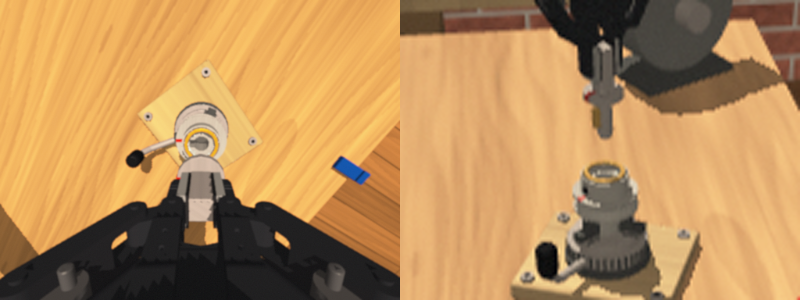

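The spindle hangs upright at crop (602,100), its nose at (602,137) above the washer at (605,172). The key faces left, on the same side as the red keyway mark. I'll check the alignment with an overlay.

```bash
python3 - <<'E'
from h import *
T=np.load('pics/w6.npy');a=cv2.imread('pics/w6.png');b=cv2.imread('pics/s6.png');S=6
def ov(n,im,x0,y0,w,h,S,circs):
    o=cv2.resize(im[y0:y0+h,x0:x0+w],None,fx=S,fy=S,interpolation=cv2.INTER_CUBIC)
    for C,r,col in circs:
        for t in np.arange(0,2*np.pi,.2):
            u,v=proj(n,C+r*np.array([np.cos(t),np.sin(t),0]),T); cv2.circle(o,(int((u+.5-x0)*S),int((v+.5-y0)*S)),1,col,-1)
    return o
g=(T@[.1634,0,0,1])[:3]
cs=[(g-[0,0,.022],.020,(0,255,0)),(g-[0,0,.030],.020,(0,255,0)),(np.array([.542,.093,.124]),.0215,(255,0,0))]
A=ov('wrist',a,212,150,100,100,4,cs)
cs2=[(g-[0,0,.022],.020,(0,255,0)),(g-[0,0,.073],.0055,(0,255,0)),(g+[0,0,.022],.008,(0,255,0)),(np.array([.542,.093,.124]),.0215,(255,0,0))]
B=ov('side',b,190,55,65,80,5,cs2)
cv2.imwrite('pics/o6.png',np.hstack([A,B]))
E
```

```text
(no output)
```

View pics/o6.png

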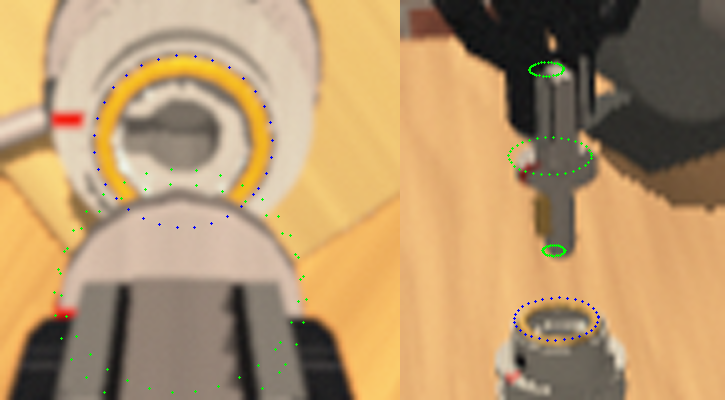

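>>> {"fn": "play_rows", "kwargs": {
  "targets": "-.004 .009 -.02 0 0 0 255;0 0 -.02 0 0 0 255;0 0 -.02 0 0 0 255;0 0 -.02 0 0 0 255;0 0 -.02 0 0 0 255;0 0 -.02 0 0 0 255;0 0 -.02 0 0 0 255;0 0 0 0 0 0 255",
  "grip_force": 100
}}

```text
clock: 13.6
position: [0.5406, 0.0965, 0.3435]
tool_rot: [2.856, 1.57, -2.868]
force: [0.4, 0.2, -2.5]
opening: 0.0144
```

```bash
python3 st.py
```

```text
13.6 [0.5406 0.0965 0.3435] [ 0.422   0.1687 -2.5004] [ 0.0211 -0.0016 -0.0423] 0.014413373018257267 [-0.0844  0.4837 -0.274   2.0499  0.2135  0.6356  0.0579]
r 0.006606713196684315 swing -2.747852885652934 tangF cw 0.4479777741510825 radF 0.07646409054985454
zyaw 32.03335216028853 [-0.0011 -0.0003 -1.    ]
```

>>> {"fn": "play_rows", "kwargs": {
  "targets": "0 0 -.0075 0 0 0 255;0 0 -.0075 0 0 0 255;0 0 -.0075 0 0 0 255;0 0 0 0 0 0 255"
}}

```text
clock: 14.1
position: [0.5407, 0.0965, 0.335]
tool_rot: [3.022, 1.57, -2.703]
force: [-0.4, -0.4, -1.6]
opening: 0.015
```

```bash
python3 st.py
```

```text
14.1 [0.5407 0.0965 0.335 ] [-0.4243 -0.4264 -1.6034] [ 0.063   0.0189 -0.0242] 0.01504335849715726 [-0.0888  0.4955 -0.2689  2.0573  0.2205  0.6159  0.0515]
r 0.006599690453638559 swing -2.7353282348445385 tangF cw -0.5000988447083213 radF -0.33424323948610957
zyaw 32.02939283131029 [-0.0003 -0.0001 -1.    ]
```

>>> {"fn": "play_rows", "kwargs": {
  "targets": "0 0 -.0075 0 0 0 255;0 0 -.0075 0 0 0 255;0 0 0 0 0 0 255"
}}

```text
clock: 14.48
position: [0.5407, 0.0965, 0.3289]
tool_rot: [2.875, 1.57, -2.85]
force: [0.1, 0.8, -1.8]
opening: 0.0143
```

```bash
python3 st.py
```

```text
14.475 [0.5407 0.0965 0.3289] [ 0.093   0.8283 -1.7966] [ 0.0406 -0.0493 -0.0006] 0.014263154465934959 [-0.0919  0.5041 -0.2652  2.0624  0.2252  0.6025  0.0471]
r 0.006613156463033234 swing -2.7404286940541924 tangF cw 0.25872337686125213 radF 0.7923002351593446
zyaw 32.031491091805435 [-0.0005 -0.0001 -1.    ]
```

The key is in the keyway with no side force. Next I'll press down to the washer.

>>> {"fn": "play_rows", "kwargs": {
  "targets": "0 0 -.0075 0 0 0 255;0 0 -.0075 0 0 0 255;0 0 -.0075 0 0 0 255;0 0 -.005 0 0 0 255;0 0 0 0 0 0 255"
}}

```text
clock: 15.1
position: [0.5407, 0.0965, 0.318]
tool_rot: [2.953, 1.57, -2.771]
force: [-0.7, 0.1, -1.8]
opening: 0.0144
```

```bash
python3 st.py
```

```text
15.1 [0.5407 0.0965 0.318 ] [-0.6663  0.1319 -1.8475] [ 0.0128  0.0286 -0.0419] 0.01436968508822275 [-0.0978  0.5197 -0.258   2.0711  0.234   0.5781  0.039 ]
r 0.006624953504228156 swing -2.7321028819210857 tangF cw -0.6280256054876378 radF 0.2587749604900319
zyaw 32.03194057143925 [-0.0003 -0.0001 -1.    ]
```

>>> {"fn": "play_rows", "kwargs": {
  "targets": "0 0 -.005 0 0 0 255;0 0 0 0 0 0 255"
}}

```text
clock: 15.35
position: [0.5408, 0.0965, 0.3165]
tool_rot: [-0.594, 1.57, -0.035]
force: [-0.4, -0.7, 2.1]
opening: 0.0141
```

>>> {"fn": "play_rows", "kwargs": {
  "targets": "0 0 -.005 0 0 0 255;0 0 0 0 0 0 255"
}}

```text
clock: 15.6
position: [0.5409, 0.0966, 0.3146]
tool_rot: [-0.512, 1.57, 0.047]
force: [-1.1, 0.1, 7.4]
opening: 0.0148
```

>>> {"fn": "play_rows", "kwargs": {
  "targets": "0 0 -.003 0 0 0 255;0 0 0 0 0 0 255"
}}

```text
clock: 15.85
position: [0.5408, 0.0965, 0.3135]
tool_rot: [-0.572, 1.57, -0.013]
force: [-2.6, -0.9, 8.7]
opening: 0.0145
```

>>> {"fn": "play_rows", "kwargs": {
  "targets": "0 0 -.003 0 0 0 255;0 0 0 0 0 0 255"
}}

```text
clock: 16.1
position: [0.5409, 0.0966, 0.3133]
tool_rot: [-0.62, 1.569, -0.061]
force: [-3.5, -0.5, 18.3]
opening: 0.0142
```

>>> {"fn": "play_rows", "kwargs": {
  "targets": "0 0 -.003 0 0 0 255;0 0 0 0 0 0 255"
}}

```text
clock: 16.35
position: [0.5409, 0.0967, 0.3131]
tool_rot: [-0.658, 1.568, -0.099]
force: [-6.7, -1.8, 31.3]
opening: 0.0148
```

>>> {"fn": "play_rows", "kwargs": {
  "targets": "0 0 .001 0 0 0 255;0 0 0 0 0 0 255;0 0 0 0 0 0 255;0 0 0 0 0 0 255"
}}

```text
clock: 16.85
position: [0.5409, 0.0966, 0.3131]
tool_rot: [-0.623, 1.568, -0.064]
force: [-5.8, -1.5, 28.1]
opening: 0.0143
```

```bash
python3 st.py; python3 - <<'E'
from h import *
b,_=snap('side','s7');a,T=snap('wrist','w7')
print(env.read_state()['force'],env.read_state()['position'])
cv2.imwrite('pics/v7.png',np.hstack([cv2.resize(b[60:180,150:310],(400,300),interpolation=cv2.INTER_CUBIC),cv2.resize(a,(400,300))]))
E
```

```text
16.85 [0.5409 0.0966 0.3131] [-5.7851 -1.4791 28.1346] [-0.3937  1.4443  0.0152] 0.014304206000737433 [-0.1017  0.5265 -0.2535  2.0754  0.2394  0.5645  0.0338]
r 0.006733302104645688 swing -2.7030710726039873 tangF cw -5.950196418005963 radF -0.5003703438979145
zyaw 32.02165901731167 [ 0.0023 -0.0001 -1.    ]
[-5.72172585 -1.46414865 27.20242418] [0.5408801  0.09667651 0.31316814]
```

View pics/v7.png

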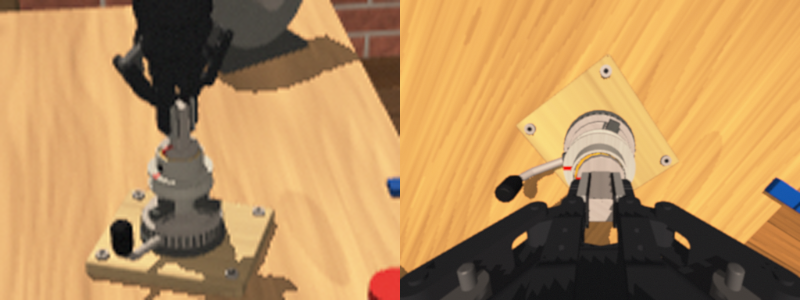

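In the side view at (180,150), the spindle is seated with its collar down on the washer. The lever knob at (122,237) is still in its swung position. The force is a steady 27 N upward, so I'm handing in.

```bash
python3 -c "
from plant import job_done,env
print(job_done(), env.read_state()['force'])"
```

```text
the job is handed in; nothing more can be done
the job is handed in; nothing more can be done
```

The job is done and handed in at about 17 s of the 67 s allowed; no verdict was reported.

- **Chuck:** I swung the lever about 1.59 rad clockwise until the force at the knob climbed. After release it settled about 1.28 rad from where it started. That fits the 1.37 rad tight position only if the lever began near 0.09 rad. I could not measure the start angle directly, so this is inferred.
- **Spindle:** I lifted it from the stand by its square end, turned it about 146°, and lowered it into the pulley. The key slid into the keyway with almost no side force.
- **Washer:** The force began to rise where the collar should meet the washer. It then met a hard stop about 4 mm lower, at TCP height 0.313 m, where I expected the washer to be flat. The arm still grips the square end with 100 N and presses at about 27 N, against the 11 N needed.
- **Disagreements:** The camera estimates of the pulley axis differed by up to about 9 mm in y. I corrected the last few millimetres by eye from an overlay. About 6 N of side force remained at the end.
- **Left alone:** The tin, protractor and jar were never approached. I did not check their positions again at the end.

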